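# Hook the spring rule on the insert, draw it to the stop, and lock it

### The arm

A 6-joint arm with a two-finger parallel gripper is mounted at the origin on a cart in front of the work surface, level with it; the furniture and walls round the work are solid. World frame = base frame: x ahead of the robot, y to its left, z up, the work surface at z = 0. Lengths are in m, angles in rad, forces in N, time in s.
With the tool pointing down it reaches from about 0.275 to 0.85 m from the base axis. Payload 5.2 kg.
Tool frame: the origin (TCP) lies between the finger pads; the fingertips stand 19 mm ahead of it and the grasp point (between the pads) is the TCP (bot.tip_reach is the distance from the TCP to the fingertips, in m); z points along the fingers, y is the direction in which the jaws open and shut (so a half turn about z gives the same grasp; the last joint's range is limited). The gripper opens to 85 mm and grips with 20 to 120 N. Pads are 22 mm wide; open, the fingers measure 114 mm over their backs; the gripper's body (76 mm by 85 mm) begins 54 mm behind the grasp point. The pads swing forward as they close: fully open they stand 13 mm farther back than shut.
Start: joints at [-0.203, 0.259, 1.535, -0, 1.348, -0.203], TCP at [0.55, 0, 0.229] pointing down, gripper open.
Joint ranges: [-3.14, 3.14], [-0.91, 2.08], [0.19, 2.58], [-1.22, 4.36], [0.22, 2.71], [-3.12, 3.12]. Speed limits (rad/s): [2.57, 2.57, 3.14, 3.14, 3.14, 3.14].

### API

Orientations are given as a rotation vector (axis times angle).
In Python, from station import bot gives the robot as it stands. The module is installed in compiled form; this text tells all that it offers.
- The arm moves only by the shell command python3 -m crank 'ROWS' [OPENING] [FORCE]. ROWS is JSON, a list of rows, each a list of 6 numbers: the shift along the tool's x, y, z in cm, then the turn, a rotation vector about the tool's x, y, z in degrees. A call has 1 to 20 rows; each row is the pose to reach, as a shift and turn from the pose commanded when the call began, along the tool's axes at that moment; what a row does not reach only later rows make up. A row lasts 1/12 s, in which the tool goes at most 41.7 mm and 7.16 degrees, less where a joint would pass 70% of its speed; a pose out of reach is approached as far as the arm can. A call with a gripper value outside its range is refused whole. OPENING is the opening, from 0 (shut) to 1 (fully open), set as the call begins (- or left out, the last holds). The fingers move at their own pace and stop on an object; FORCE is the grip in N (left out, the last holds). Time passes only in rows, so rows that repeat a pose let the fingers close. It gives the time, the measured TCP pose, the force and the opening at its end, in the units of the state.
- bot.get_obs(): the state, without advancing time (a new reading comes with each control period).
- bot.read_camera(name): name is "scene" or "side" or "wrist"; returns the picture (480x640x3 uint8, blue, green, red); there is no depth.
- bot.calibration(name): a dict with "vfov" (degrees; the focal length in pixels is half the picture's height over the tangent of half this angle, whatever the lens; pixels are square), "cx", "cy" (the principal point, pixels), "distortion" ([k1, k2, p1, p2, k3] as OpenCV has them; the pictures are not rectified), "position" and "orientation" of the camera in the world; the wrist camera has in their place "T_tool_cam" (4x4, takes a point from camera to tool coordinates, whose origin is the TCP and whose axes are the flange's). Camera axes: x right, y down, z forward; pixel columns grow to the right and rows downward; lengths in m; the calibration is good to about 2 mm. A picture is of the moment at which its call begins: read the wrist's pose just before it. calibration takes no time and is no camera call.
- bot.close_job(): hands the job in, once; it reports no verdict.
The state is a dict: "time_s": time; "joint_pos": joint angles; "joint_velocities": joint speeds; "effort": joint torques, N m; "eef_pos": TCP position; "ee_rot": TCP orientation; "ft_force": force on the tool from outside, world axes, zero at the start; "ft_torque": the same for the moment, N m; "width": opening from 0.0 (shut) to 1.0 (fully open).
Only numpy, scipy, OpenCV 4.12 (cv2) and the standard library are available. Lean on these libraries where they do the work, as an engineer would, in place of code of your own. Each camera call takes 0.05 s, during which the arm holds its last target.

### The job

Take the distance from the far edge of the steel insert to the stop with the spring rule: lift the rule off its cradle, hook its blade over the far edge of the insert, and back the case away against the spring until its tail butts lightly on the stop's pin. Keeping it against the pin, press the case straight down until its lock foot is fully home and the case sits flat on the bench, then let go with the hook still on the edge. The pin's place must be found by gentle touch; do not yank the blade, ram the stop or disturb the other parts.

Things in the scene. Friction and masses are not known exactly. Their poses are not given: they have to be found in the camera images.
- rule: Spring-return pocket rule, loose, 0.35 to 0.5 kg, grey case with black side grips, 110 (x) x 30 (y) x 46 (z) mm; origin: centre of the case's underside. +x points to the nose, where the steel blade comes out; the tail is the flat end at x = -55 mm. Grip it across y near the middle, about 30 mm above its underside.
- rule_blade (a joint): How far the blade is drawn out, m: 0 retracted, 0.075 hard end stop. The spring pulls it in with 2.8 N at 0, 3.3 N at 0.06. The blade is 16 mm wide and 3 mm thick, its underside 30 mm above the level of the case's underside.
- rule_lock (a joint): Lock foot, m: brass plunger, 12 mm diameter, under the case at x = +20 mm. At 0 it sticks out 5 mm below the underside; pressing the case down on the bench pushes it in. Home at 0.005, when the underside lies on the bench. Takes about 10 N, the weight included. It stays in and brakes the blade, so do not set the rule down on the bench before the blade is drawn.
- hook (a point): On the inner face (towards the case) of the blade's end hook, mid-width, 1 mm above its lower end; moves with the blade. The hook is a plate 18 mm wide, 3 mm thick, hanging from the blade to 12 mm above the level of the case's underside. Retracted, this point is at x = 103, z = 13 mm in the rule's frame, 48 mm in front of the nose.
- insert: Ground steel block with bores, fixed to the bench, 28 (x) x 50 (y) x 28 (z) mm; origin: centre of its underside. The far edge for the hook is the top edge of its +x face (x = +14 mm); the stop is on its -x side. The blade runs over its top along its x axis, 2 mm clear once the case sits on the bench.
- stop: Steel stop block fixed to the bench, 42 x 50 x 40 mm; origin: centre of its underside; +x points at the insert, along the insert's x axis (within 2 mm). A pin with a 16 mm disc end, axis 26 mm above the bench, sticks out of its +x side; the disc's face is 25 to 37 mm from the origin, set anew each time, not measured: feel for it. Blade then drawn 30 to 62 mm. Butt with 1.5 to 20 N; over 25 N rams it.
- cradle: Low fixed parking cradle, 104 x 56 mm; origin: centre of its underside. The rule starts in it along its x, underside 12 mm above the bench. Its two rests (x = +-38 mm, each 20 mm long, side lips 18 mm high, 42 mm over their outsides) leave the middle open for the fingers.
- bush: Loose steel flanged guide bush, 40 mm diameter, 35 mm high, standing behind the work; leave alone. Origin at the centre of its underside.
- ring: Loose steel spacer ring, 46 mm diameter, 12 mm high; leave alone. Origin at the centre of its underside.
- stone: Loose dark oilstone, 25 x 75 x 10 mm, lying flat; leave alone. Origin at the centre of its underside.
Not all that is in view belongs to the job. Leave any green or purple look-alike of the stop alone.

How it is judged:
By the outcome, as a careful person would: the job done as asked, in the order asked, and still so for the second after the job is handed in, with the robot touching nothing.
It also fails if it takes over 58 s, if anything falls off the work surface, if the arm or the gripper's body presses on something with over 40 N, if the wrist force passes 120 N, or if a joint passes its speed limit or range.

## Working session

There is one attempt and no reset: what is moved stays moved. The work goes in short steps, Python scripts to look and compute and a shell command to move; the robot and the scene stay as the last step left them, time stands still between calls to the robot, and variables do not carry over. Pictures are saved under pics/ and viewed, and the job is handed in when it is done.

```bash
mkdir -p pics; ls; python3 - <<'E'
from station import bot
import cv2
o=bot.get_obs(); print(o)
for n in ["scene","side","wrist"]:
    cv2.imwrite(f"pics/{n}0.png",bot.read_camera(n)); print(n,bot.calibration(n))
E
```

```text
pics
{'time_s': 0.0, 'joint_pos': array([-2.02805589e-01,  2.59372096e-01,  1.53611096e+00,  2.47369796e-05,
        1.34801473e+00, -2.02781052e-01]), 'joint_velocities': array([-2.56783021e-04, -1.43469706e-03, -1.84152723e-03, -5.63595267e-05,
       -8.20680232e-04,  6.82011197e-04]), 'effort': array([ 1.06436883e-04, -4.46029150e+01, -2.90570551e+01, -7.42485804e-05,
        1.18754001e-02, -2.51378208e-05]), 'eef_pos': array([5.49451533e-01, 1.41969053e-04, 2.28047868e-01]), 'ee_rot': array([-2.22034022e+00, -2.22027356e+00,  1.61405661e-03]), 'ft_force': array([ 0.26599144,  0.81938834, -0.23165983]), 'ft_torque': array([-0.02577585, -0.01451056, -0.00241849]), 'width': 0.9983304284638693}
scene {'vfov': 53.57948533729005, 'cx': 316.2318975786008, 'cy': 239.03448711408208, 'distortion': array([0.01527598, 0.        , 0.        , 0.        , 0.        ]), 'position': array([0.1925619 , 0.38197754, 0.63094342]), 'orientation': array([-0.94150734,  2.47399719, -1.09836061])}
side {'vfov': 43.095613294908944, 'cx': 315.4659527651467, 'cy': 247.05427944395728, 'distortion': array([0.05800076, 0.        , 0.        , 0.        , 0.        ]), 'position': array([0.55775759, 0.92603152, 0.51423981]), 'orientation': array([-0.05517131,  2.6249711 , -1.70668369])}
wrist {'vfov': 66.42700747874676, 'cx': 323.3738331800369, 'cy': 244.46911156778688, 'distortion': array([-0.07051916,  0.        ,  0.        ,  0.        ,  0.        ]), 'T_tool_cam': array([[ 9.75628060e-04, -9.52384644e-01, -3.04897586e-01,
         7.86559946e-02],
       [ 9.99999190e-01,  1.17855615e-03, -4.81510911e-04,
         1.68871827e-04],
       [ 8.17922524e-04, -3.04896869e-01,  9.52385022e-01,
        -1.45133357e-01],
       [ 0.00000000e+00,  0.00000000e+00,  0.00000000e+00,
         1.00000000e+00]])}
```

View pics/scene0.png

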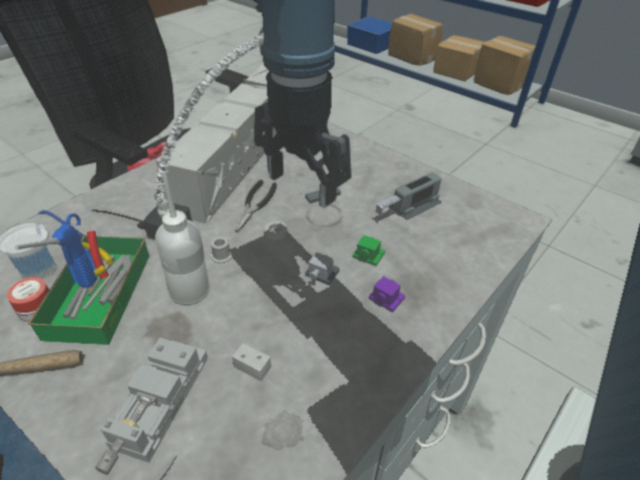

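View pics/side0.png

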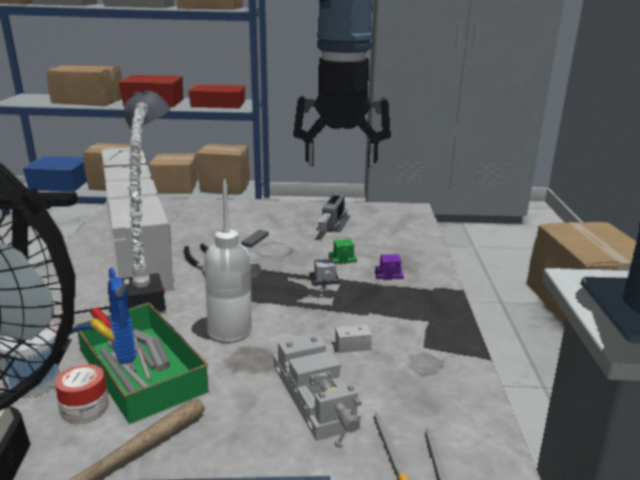

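View pics/wrist0.png

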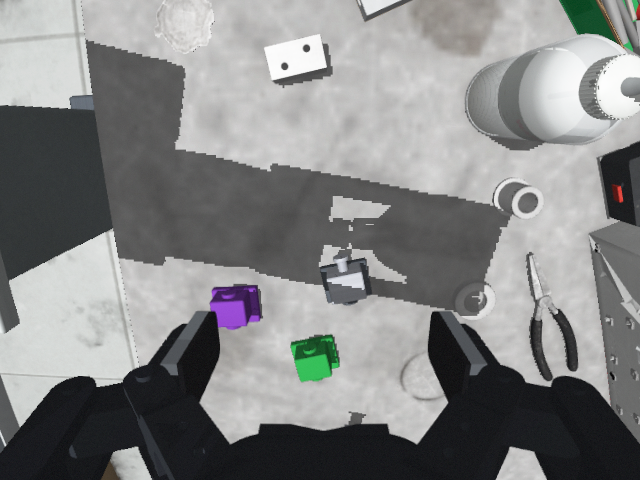

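```bash
cat > h.py <<'E'
import numpy as np, cv2
from scipy.spatial.transform import Rotation as R
from station import bot
def K(c):
    f=240/np.tan(np.radians(c['vfov']/2)); return np.array([[f,0,c['cx']],[0,f,c['cy']],[0,0,1.]])
def campose(n,obs=None):
    c=bot.calibration(n)
    if n=='wrist':
        o=obs or bot.get_obs(); T=np.eye(4); T[:3,:3]=R.from_rotvec(o['ee_rot']).as_matrix(); T[:3,3]=o['eef_pos']
        T=T@c['T_tool_cam']; return c,T[:3,:3],T[:3,3]
    return c,R.from_rotvec(c['orientation']).as_matrix(),np.array(c['position'])
def ray(n,px,obs=None):
    c,Rm,p=campose(n,obs); px=np.array(px,float).reshape(-1,1,2)
    u=cv2.undistortPoints(px,K(c),np.array(c['distortion'])).reshape(-1,2)
    d=np.c_[u,np.ones(len(u))]@Rm.T; return p,d/np.linalg.norm(d,axis=1)[:,None]
def onz(n,px,z,obs=None):
    p,d=ray(n,px,obs); return p+d*((z-p[2])/d[:,2])[:,None]
def tri(obsv):  # list of (p,d)
    A=np.zeros((3,3));b=np.zeros(3)
    for p,d in obsv:
        M=np.eye(3)-np.outer(d,d);A+=M;b+=M@p
    x=np.linalg.solve(A,b); return x,[np.linalg.norm((np.eye(3)-np.outer(d,d))@(x-p)) for p,d in obsv]
def proj(n,X,obs=None):
    c,Rm,p=campose(n,obs); X=np.atleast_2d(X)
    rv=cv2.Rodrigues(Rm.T)[0]; return cv2.projectPoints(X.astype(float),rv,-Rm.T@p,K(c),np.array(c['distortion']))[0].reshape(-1,2)
def save(name,img): 
    assert img.shape[0]<=600 and img.shape[1]<=800; cv2.imwrite('pics/'+name,img)
def crop(img,x0,y0,x1,y1,s): return cv2.resize(img[y0:y1,x0:x1],None,fx=s,fy=s,interpolation=cv2.INTER_CUBIC)
E
python3 - <<'E'
from h import *
s=cv2.imread('pics/scene0.png'); d=cv2.imread('pics/side0.png'); w=cv2.imread('pics/wrist0.png')
save('c_scene.png',crop(s,220,160,460,340,3.3)); save('c_side.png',crop(d,230,190,430,340,4)); save('c_wr.png',crop(w,200,10,400,400,1.5))
for nm,n,p in [('insert','wrist',(297,56)),('insS','scene',(252,358)),('stop','wrist',(345,278)),('rule','scene',(415,190)),('ruleSide','side',(333,212)),('green','wrist',(314,357)),('purple','wrist',(233,304)),('bush','wrist',(520,200)),('ring','wrist',(425,377)),('stone','side',(256,237)),('vise','scene',(160,400))]:
    print(nm,onz(n,[p],0.03)[0].round(3))
E
```

```text
insert [0.526 0.139 0.03 ]
insS [0.521 0.141 0.03 ]
stop [ 0.571 -0.067  0.03 ]
rule [ 0.569 -0.374  0.03 ]
ruleSide [ 0.558 -0.361  0.03 ]
green [ 0.539 -0.161  0.03 ]
purple [ 0.455 -0.097  0.03 ]
bush [0.739 0.014 0.03 ]
ring [ 0.664 -0.188  0.03 ]
stone [ 0.713 -0.207  0.03 ]
vise [0.565 0.269 0.03 ]
```

View pics/c_scene.png

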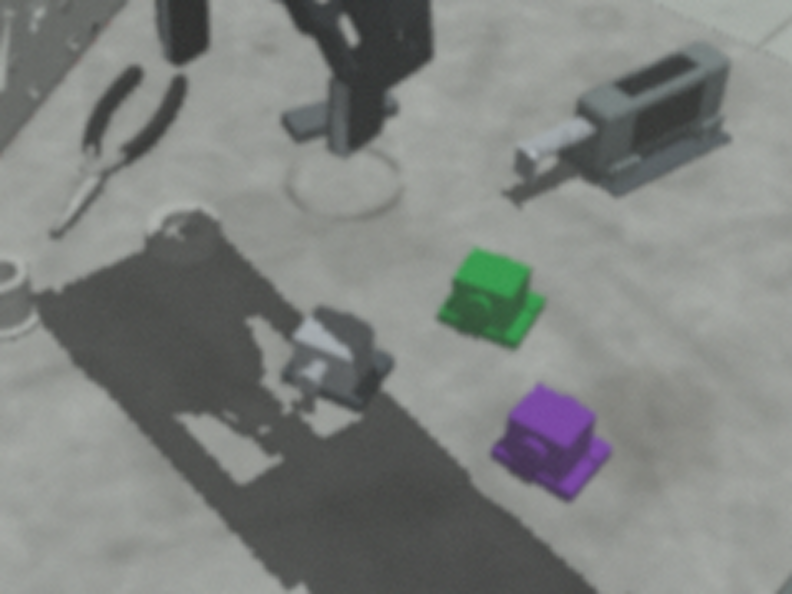

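View pics/c_side.png

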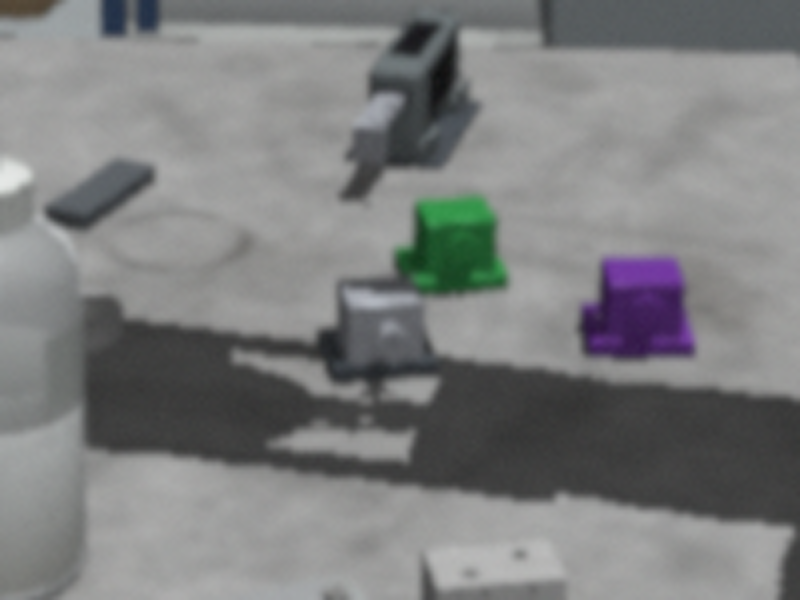

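View pics/c_wr.png

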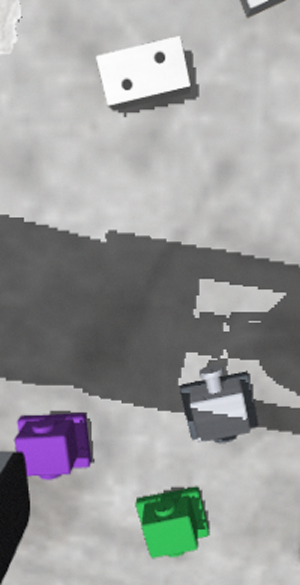

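Candidates for the stop are grey (345,278), green (314,357) and purple (233,304) in the wrist view. The grey one fits: it is steel-coloured, and its pin points up at the two-bored insert (297,58). The rule sits in its cradle at scene (415,190). I'll move over it for a closer look.

```bash
python3 -m crank '[[-3,0,0,0,0,0],[-7,0,0,0,0,0],[-11,0,0,0,0,0],[-15,0,0,0,0,0],[-19,0,0,0,0,0],[-23,0,0,0,0,0],[-27,1,0,0,0,0],[-30,1,0,0,0,0],[-30,1,0,0,0,0],[-30,1,0,0,0,0],[-30,1,0,0,0,0]]'
python3 - <<'E'
from h import *
o=bot.get_obs(); print(o['time_s'],o['eef_pos'],o['ee_rot'])
save('wrist1.png',bot.read_camera('wrist')); np.save('o1.npy',np.r_[o['eef_pos'],o['ee_rot']])
o=bot.get_obs(); print(o['eef_pos'],o['ft_force'])
save('scene1.png',bot.read_camera('scene'));save('side1.png',bot.read_camera('side'))
E
```

```text
time_s: 1.07
eef_pos: [0.5597, -0.2995, 0.2283]
ee_rot: [-2.221, -2.22, -0.001]
ft_force: [-0.1, 1.0, -0.1]
width: 0.996
1.0667 [ 0.5596616  -0.29946737  0.2282561 ] [-2.22085216e+00 -2.21962579e+00 -5.32574654e-04]
[ 0.55983001 -0.29882998  0.22856608] [ 0.58287847 -0.09589348 -0.51191773]
```

View pics/wrist1.png

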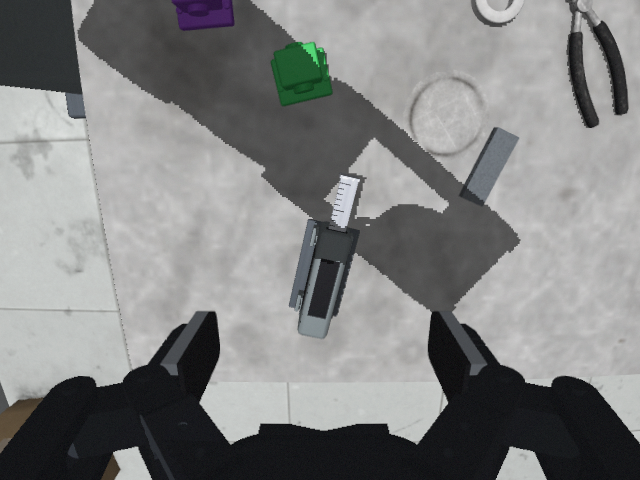

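View pics/scene1.png

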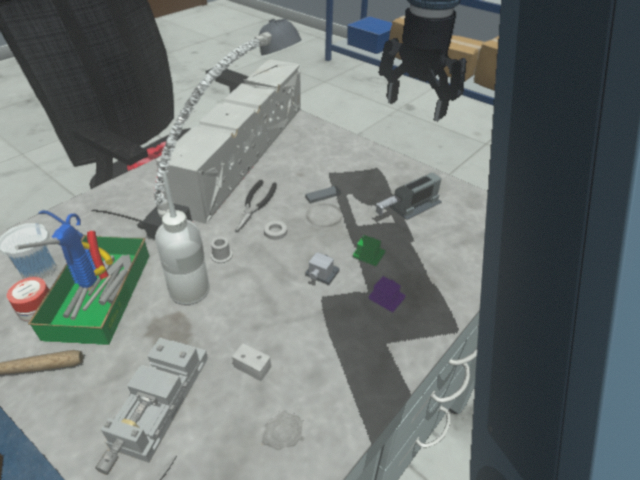

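```bash
python3 - <<'E'
from h import *
w=cv2.imread('pics/wrist1.png'); save('c_rule.png',crop(w,270,160,390,350,3.1))
s=cv2.imread('pics/scene1.png'); save('c_rule_s.png',crop(s,365,165,455,230,8))
E
```

```text
(no output)
```

View pics/c_rule.png

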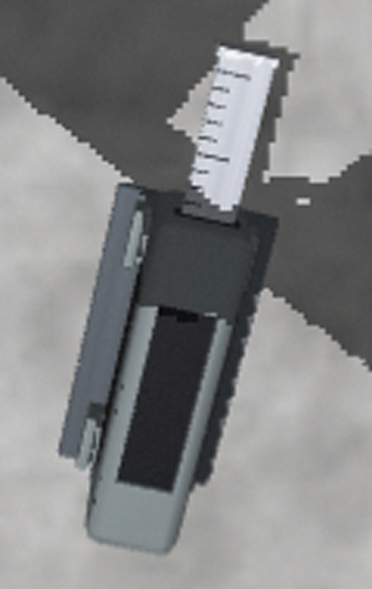

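View pics/c_rule_s.png

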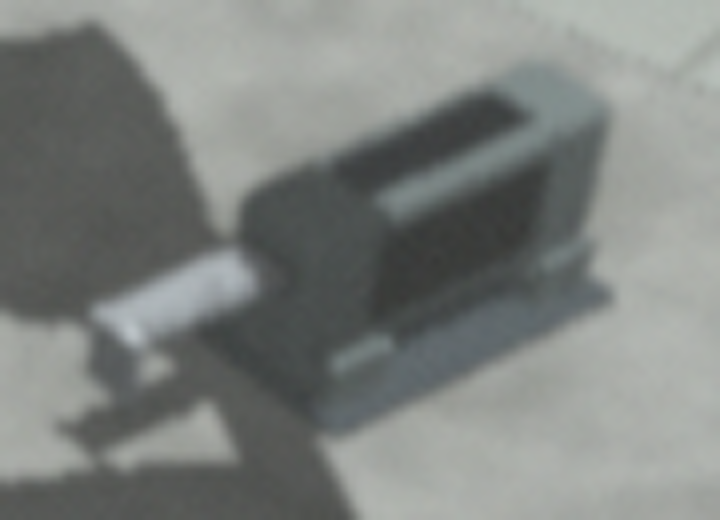

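```bash
python3 - <<'E'
from h import *
v=np.load('o1.npy'); o=dict(eef_pos=v[:3],ee_rot=v[3:])
def P(l,z): return onz('wrist',[(270+(a+.5)/3.1-.5,160+(b+.5)/3.1-.5) for a,b in l],z,o)
bl=P([(218,45),(278,55),(190,195),(240,208)],.045)
m1=(bl[0]+bl[1])/2;m2=(bl[2]+bl[3])/2;u=(m1-m2);u/=np.linalg.norm(u)
print('blade',bl.round(4).tolist(),'w',np.linalg.norm(bl[0]-bl[1]),'dir deg',np.degrees(np.arctan2(u[1],u[0])),'tipmid',m1)
rc=P([(160,310),(215,318),(172,490),(118,482)],.058)
a=(rc[0]+rc[1])/2;b=(rc[2]+rc[3])/2;w=a-b
print('recess',a,b,np.degrees(np.arctan2(w[1],w[0])))
t=P([(130,545),(88,530),(172,548)],.058);print('tail',t)
d=m1-t[0];print('tip-tail line',np.degrees(np.arctan2(d[1],d[0])),np.linalg.norm(d[:2]))
cr=P([(123,183),(58,455)],.005);d=cr[0]-cr[1];print('cradle edge',np.degrees(np.arctan2(d[1],d[0])),np.linalg.norm(d))
# centre from tip: 106 mm
for ang in (np.degrees(np.arctan2(w[1],w[0])),):
    uu=np.array([np.cos(np.radians(ang)),np.sin(np.radians(ang))]);print('centre',m1[:2]-.106*uu,t[0][:2]+.055*uu)
E
```

```text
blade [[0.5742, -0.2601, 0.045], [0.5915, -0.2629, 0.045], [0.5665, -0.3044, 0.045], [0.5814, -0.3084, 0.045]] w 0.017518643494340246 dir deg 78.78833158925754 tipmid [ 0.58285236 -0.2615022   0.045     ]
recess [ 0.56571889 -0.33737499  0.058     ] [ 0.55283123 -0.39453035  0.058     ] 77.29318901900045
tail [[ 0.54792734 -0.41567406  0.058     ]
 [ 0.5346876  -0.41026282  0.058     ]
 [ 0.56128402 -0.41674446  0.058     ]]
tip-tail line 77.23604140798707 0.1580782058380827
cradle edge 76.26260870963632 0.10365784064674821
centre [ 0.55953637 -0.36490609] [ 0.56002526 -0.3620211 ]
```

```bash
python3 -m crank '[[-3,0,3,0,0,6],[-6.35,0,6,0,0,12.7],[-6.35,0,9,0,0,12.7],[-6.35,0,11,0,0,12.7],[-6.35,0,11,0,0,12.7],[-6.35,0,11,0,0,12.7]]' 0.75
python3 - <<'E'
from h import *
o=bot.get_obs(); print(o['time_s'],o['eef_pos'],o['ee_rot'],R.from_rotvec(o['ee_rot']).as_matrix().round(3).tolist())
save('wrist2.png',bot.read_camera('wrist')); 
E
```

```text
time_s: 1.72
eef_pos: [0.5597, -0.3619, 0.1182]
ee_rot: [-2.45, -1.962, 0.0]
ft_force: [0.1, 0.3, 0.5]
width: 0.751
1.7167 [ 0.55974958 -0.36189189  0.11817406] [-2.45001728e+00 -1.96196399e+00  4.65830700e-04] [[0.219, 0.976, -0.002], [0.976, -0.219, 0.002], [0.002, -0.002, -1.0]]
```

View pics/wrist2.png

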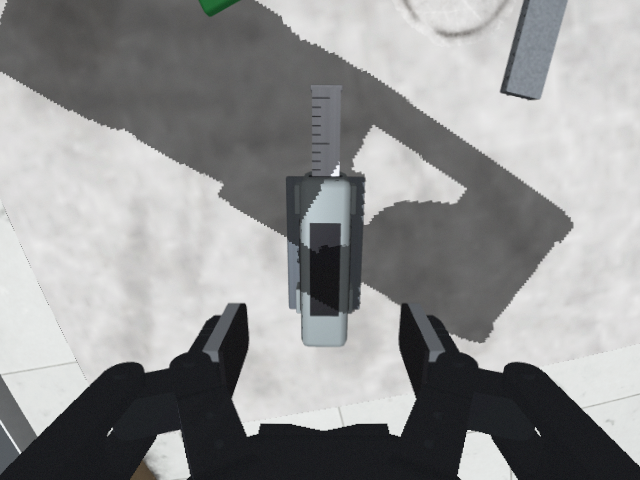

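Blade and case run straight up the image (blade tip 326,86; tail 325,346), centred between the pads at columns 235 and 413. Next I'll check the centre and descend.

```bash
python3 - <<'E'
from h import *
o=bot.get_obs()
a=onz('wrist',[(326,86)],.045)[0];b=onz('wrist',[(325,346)],.058)[0]; u=np.array([.219,.976]);
print(a,b,'centre',a[:2]-.106*u,b[:2]+.055*u, 'tcp',o['eef_pos'])
E
python3 -m crank '[[0,0,2,0,0,0],[0,0,5,0,0,0],[0,0,7.3,0,0,0],[0,0,7.7,0,0,0],[0,0,7.7,0,0,0],[0,0,7.7,0,0,0]]'
```

```text
[ 0.58426252 -0.2640656   0.045     ] [ 0.549278   -0.41920409  0.058     ] centre [ 0.56104852 -0.3675216 ] [ 0.561323   -0.36552409] tcp [ 0.56076181 -0.36273362  0.12010543]
time_s: 2.27
eef_pos: [0.5615, -0.3641, 0.0445]
ee_rot: [2.45, 1.961, 0.001]
ft_force: [0.3, 0.2, 1.0]
width: 0.749
```

```bash
python3 -m crank '[[0,0,0,0,0,0],[0,0,0,0,0,0],[0,0,0,0,0,0],[0,0,0,0,0,0],[0,0,0,0,0,0],[0,0,0,0,0,0],[0,0,0,0,0,0],[0,0,0,0,0,0]]' 0 70
python3 - <<'E'
from h import *
for _ in range(1):
    o=bot.get_obs();print(o['width'],o['ft_force'],o['eef_pos'])
save('side2.png',crop(bot.read_camera('side'),250,120,420,250,4.5))
E
```

```text
time_s: 2.93
eef_pos: [0.5606, -0.3642, 0.0441]
ee_rot: [2.452, 1.96, 0.0]
ft_force: [-1.6, 0.7, 6.7]
width: 0.329
0.32907095936181774 [-1.59563518  0.65631701  6.70981593] [ 0.56055382 -0.36416214  0.0441211 ]
```

View pics/side2.png

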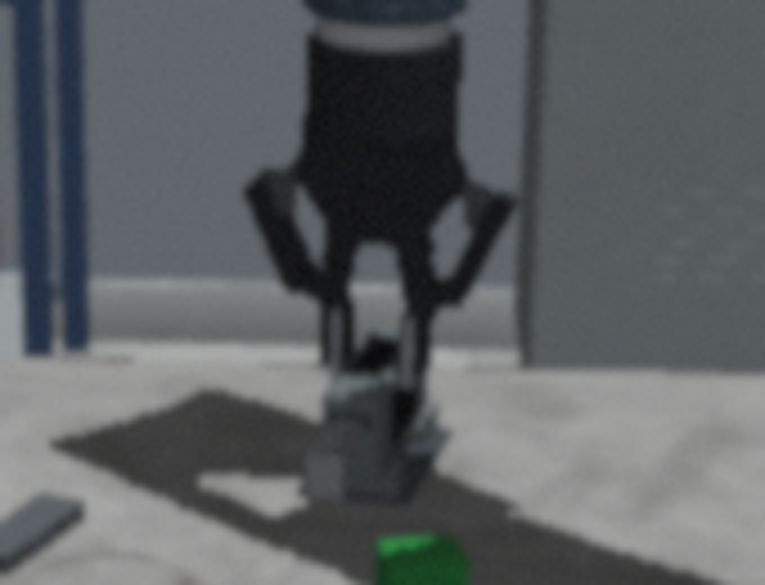

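```bash
python3 -m crank '[[0,0,-1,0,0,0],[0,0,-3,0,0,0],[0,0,-6,0,0,0],[0,0,-9,0,0,0],[0,0,-10,0,0,0],[0,0,-10,0,0,0],[0,0,-10,0,0,0],[0,0,-10,0,0,0]]'
python3 - <<'E'
from h import *
w=cv2.imread('pics/wrist0.png')
save('c_ins.png',crop(w,250,20,345,95,8)); save('c_stop.png',crop(w,310,245,385,315,8))
save('wrist3.png',bot.read_camera('wrist'))
o=bot.get_obs();print(o['eef_pos'],o['ft_force'],o['ft_torque'])
E
```

```text
time_s: 3.65
eef_pos: [0.5588, -0.3624, 0.1395]
ee_rot: [-2.45, -1.959, 0.001]
ft_force: [-0.8, 0.5, -6.3]
width: 0.328
[ 0.55873033 -0.36233658  0.13910255] [ 0.29366849 -0.7244468  -4.26858457] [-0.02487293  0.00432281 -0.00753242]
```

View pics/c_ins.png

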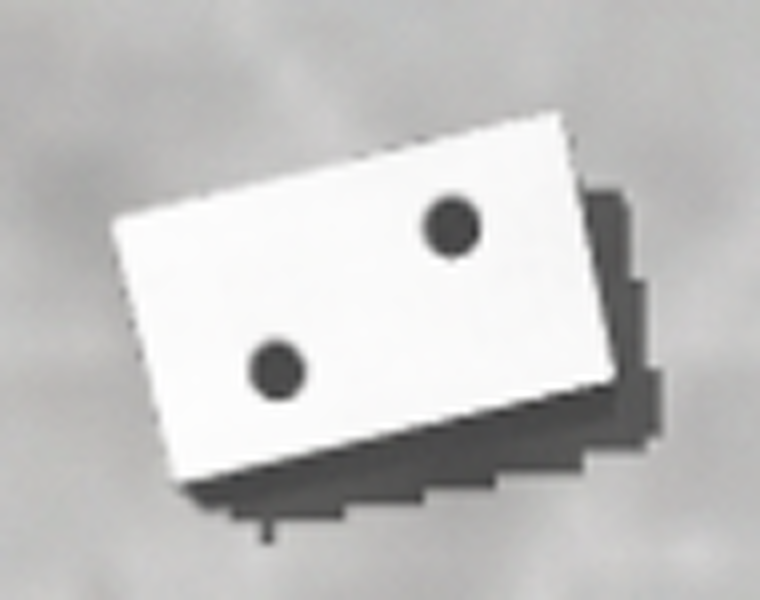

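View pics/c_stop.png

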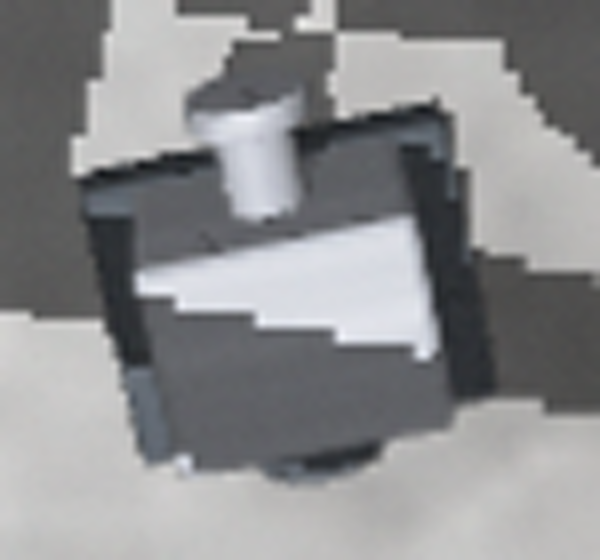

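View pics/wrist3.png

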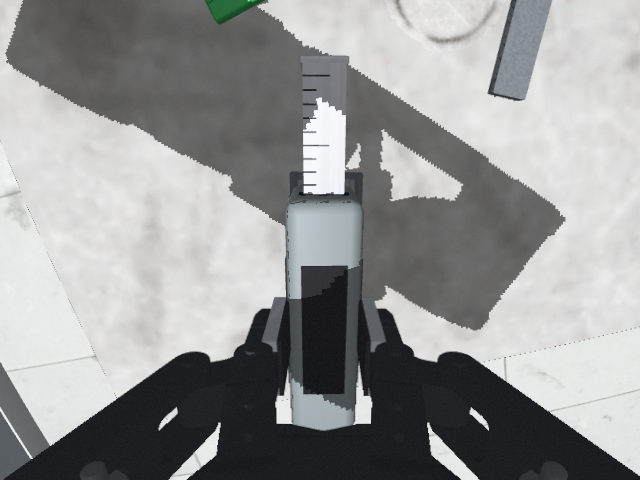

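```bash
python3 - <<'E'
from h import *
o0=dict(eef_pos=np.array([5.49451533e-01, 1.41969053e-04, 2.28047868e-01]),ee_rot=np.array([-2.22034022e+00, -2.22027356e+00,  1.61405661e-03]))
def P(l,z,x0,y0,s): return onz('wrist',[(x0+(a+.5)/s-.5,y0+(b+.5)/s-.5) for a,b in l],z,o0)
c=P([(115,218),(558,113),(613,380),(178,482)],.028,250,20,8)
print('insert',c.round(4).tolist(),'sides',[round(np.linalg.norm(c[i]-c[(i+1)%4]),4) for i in range(4)])
m=c.mean(0); far=(c[0]+c[1])/2; 
e1=c[1]-c[0]; e2=c[2]-c[3]; e=(e1+e2); ang=np.degrees(np.arctan2(e[1],e[0])); s=(c[0]-c[3]+c[1]-c[2])
print('centre',m,'far mid',far,'long axis deg',ang,'x axis',ang+90,'short',np.degrees(np.arctan2(s[1],s[0])))
st=P([(135,270),(413,215)],.04,310,245,8); e=st[1]-st[0]; print('stop front edge',st,np.degrees(np.arctan2(e[1],e[0]))+90,np.linalg.norm(e))
pl=P([(82,182),(440,105),(492,395),(155,462)],.006,310,245,8);print('plate',pl,[round(np.linalg.norm(pl[i]-pl[(i+1)%4]),4) for i in range(4)],pl.mean(0))
pd=P([(245,125)],.034,310,245,8);print('disc top rim',pd)
d=P([(262,215),(250,160)],.026+.004,310,245,8);print(d)
# line from insert centre along -x axis
a=np.radians(ang+90);u=np.array([np.cos(a),np.sin(a)]);n=np.array([-u[1],u[0]])
for nm,p in [('stopfrontmid',st.mean(0)),('plate',pl.mean(0)),('disc',pd[0])]:
    q=p[:2]-m[:2];print(nm,'along',q@u,'lat',q@n)
# other views of the insert: scene1 
E
python3 - <<'E'
from h import *
s=cv2.imread('pics/scene1.png'); save('c_ins_s.png',crop(s,220,330,285,390,10)); save('c_stop_s.png',crop(s,295,240,350,295,10))
E
```

```text
insert [[0.4976, 0.1469, 0.028], [0.5453, 0.1571, 0.028], [0.5512, 0.1302, 0.028], [0.5036, 0.1199, 0.028]] sides [np.float64(0.0488), np.float64(0.0275), np.float64(0.0488), np.float64(0.0276)]
centre [0.52443571 0.13851086 0.028     ] far mid [0.52146206 0.1519692  0.028     ] long axis deg 12.122250282867558 x axis 102.12225028286755 short 102.45944466982066
stop front edge [[ 0.55202531 -0.0627892   0.04      ]
 [ 0.58599429 -0.05546194  0.04      ]] 102.17245272953699 0.034750260097964676
plate [[ 0.54509946 -0.06445922  0.006     ]
 [ 0.59276823 -0.05340475  0.006     ]
 [ 0.60148918 -0.09583019  0.006     ]
 [ 0.55513583 -0.10608817  0.006     ]] [np.float64(0.0489), np.float64(0.0433), np.float64(0.0475), np.float64(0.0428)] [ 0.57362317 -0.07994558  0.006     ]
disc top rim [[ 0.56554425 -0.04597881  0.034     ]]
[[ 0.56805534 -0.0595118   0.03      ]
 [ 0.56642699 -0.05211105  0.03      ]]
stopfrontmid along -0.20258997534115084 lat -0.002076862979186102
plate along -0.22391453642641343 lat -0.002215198837794468
disc along -0.18900860247000417 lat -0.001449379012909774
```

View pics/c_ins_s.png

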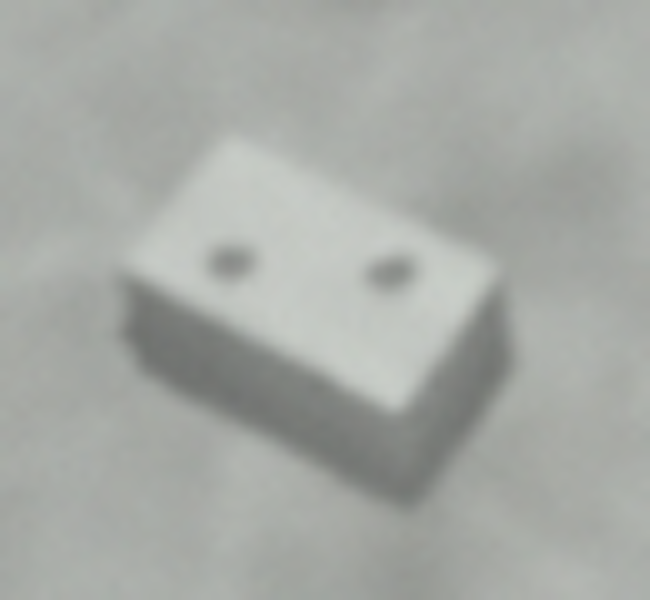

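View pics/c_stop_s.png

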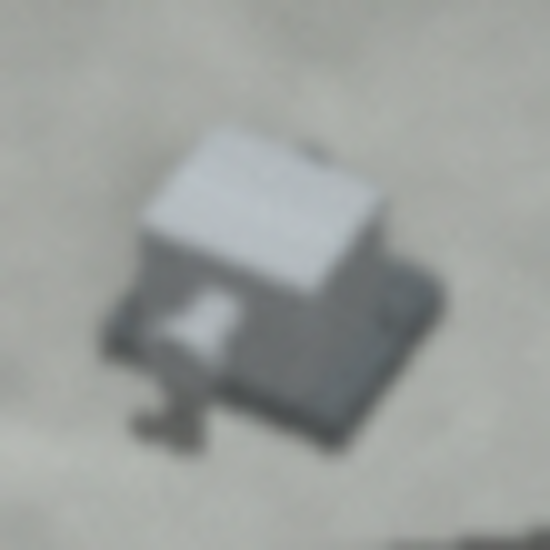

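```bash
cat > tool.py <<'E'
from h import *
def tray(px):
    c=bot.calibration('wrist');T=c['T_tool_cam']
    u=cv2.undistortPoints(np.array(px,float).reshape(-1,1,2),K(c),np.array(c['distortion'])).reshape(-1,2)
    return T[:3,3],np.c_[u,np.ones(len(u))]@T[:3,:3].T
def tz(px,z):
    p,d=tray(px); return p+d*((z-p[2])/d[:,2])[:,None]
E
python3 - <<'E'
from tool import *
o=bot.get_obs();M=R.from_rotvec(o['ee_rot']).as_matrix();print('tool x dir',np.degrees(np.arctan2(M[1,0],M[0,0])),o['eef_pos'],o['ft_force'])
for z in(-.005,-.001,.003):
    b=tz([(301.5,57),(349,57),(302.5,193),(346,193)],z)
    print(z,(b*1000).round(1).tolist(),'w',1000*(b[1]-b[0])[1].round(4),1000*(b[3]-b[2])[1])
# scene view of the insert top corners
s=[(235,135),(498,268),(400,412),(122,268)]
c=onz('scene',[(220+(a+.5)/10-.5,330+(b+.5)/10-.5) for a,b in s],.028);print(c.round(4).tolist(),c.mean(0),[round(float(np.linalg.norm(c[i]-c[(i+1)%4])),4) for i in range(4)])
e=c[1]-c[0]+c[2]-c[3];
e1=c[0]-c[3]+c[1]-c[2];print(np.degrees(np.arctan2(e[1],e[0])),np.degrees(np.arctan2(e1[1],e1[0])))
E
```

```text
tool x dir 77.29631216993872 [ 0.55873033 -0.36233658  0.13910255] [ 0.29366849 -0.7244468  -4.26858457]
-0.005 [[102.8, -7.8, -5.0], [102.9, 8.9, -5.0], [54.6, -8.1, -5.0], [54.6, 8.7, -5.0]] w 16.7 16.73621840861425
-0.001 [[103.5, -8.0, -1.0], [103.5, 9.1, -1.0], [53.9, -8.3, -1.0], [53.9, 8.9, -1.0]] w 17.1 17.21394599479955
0.003 [[104.2, -8.2, 3.0], [104.2, 9.4, 3.0], [53.2, -8.5, 3.0], [53.2, 9.1, 3.0]] w 17.6 17.691673580984848
[[0.5516, 0.1308, 0.028], [0.5052, 0.1208, 0.028], [0.4984, 0.1471, 0.028], [0.5465, 0.1577, 0.028]] [0.52541015 0.13909536 0.028     ] [0.0475, 0.0272, 0.0493, 0.0274]
-167.73028783506476 -77.4206272435896
```

```bash
python3 -m crank '[[1.3,-0.3,0,0,0,-1],[4,-1.1,0,0,0,-2.5],[7,-1.9,0,0,0,-4.5],[10,-2.7,0,0,0,-6.5],[13,-3.5,0,0,0,-8.5],[16,-4.3,0,0,0,-10.5],[19,-5.1,0,0,0,-12.5],[22,-5.9,0,0,0,-14.5],[25,-6.7,0,0,0,-16.5],[28,-7.5,0,0,0,-18.5],[31,-8.3,0,0,0,-20],[34,-9.1,0,0,0,-21.5],[37,-9.9,0,0,0,-23],[39.5,-10.6,0,0,0,-24],[41,-11,0,0,0,-24.9],[41.3,-11.1,0,0,0,-24.9],[41.3,-11.1,0,0,0,-24.9],[41.3,-11.1,0,0,0,-24.9]]'
python3 - <<'E'
from h import *
o=bot.get_obs();M=R.from_rotvec(o['ee_rot']).as_matrix();print('tool x dir',np.degrees(np.arctan2(M[1,0],M[0,0])),o['eef_pos'],o['ft_force'])
save('wrist4.png',bot.read_camera('wrist'));save('scene4.png',bot.read_camera('scene'));
E
```

```text
time_s: 5.2
eef_pos: [0.5419, 0.0638, 0.1412]
ee_rot: [-1.971, -2.445, 0.002]
ft_force: [0.7, -0.1, -4.1]
width: 0.332
tool x dir 102.24434769645407 [0.54187341 0.06380204 0.14119852] [ 0.72636669 -0.05061064 -4.14188734]
```

View pics/wrist4.png

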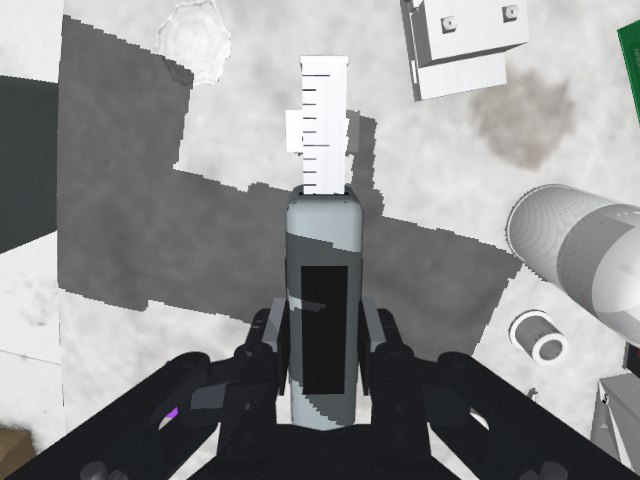

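View pics/scene4.png

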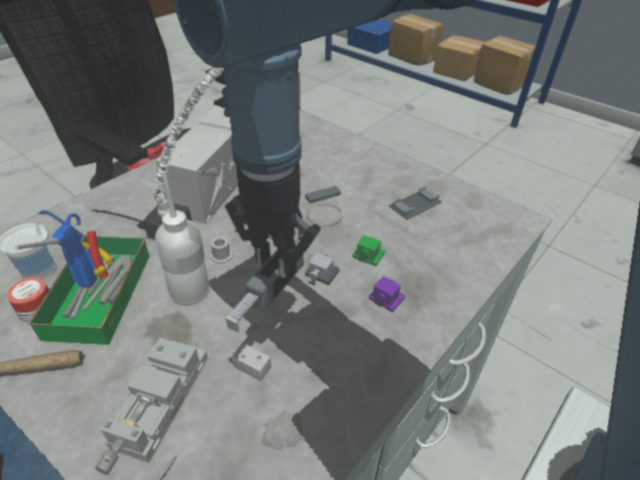

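```bash
python3 -m crank '[[0,0,1.5,0,0,0],[0,0,4,0,0,0],[0,0,6,0,0,0],[0,0,6.2,0,0,0],[0,0,6.2,0,0,0],[0,0,6.2,0,0,0]]'
python3 - <<'E'
from tool import *
o=bot.get_obs();print(o['eef_pos'],o['ft_force'])
save('wrist5.png',bot.read_camera('wrist'));im=bot.read_camera('side');save('side5.png',crop(im,270,180,430,380,3))
print('insert far edge world',onz('wrist',[(288,117)],.028,o), 'proj far corners',proj('wrist',[[.4976,.1469,.028],[.5453,.1571,.028]],o))
E
```

```text
time_s: 5.8
eef_pos: [0.5433, 0.0631, 0.0806]
ee_rot: [1.974, 2.443, 0.001]
ft_force: [1.0, -1.3, -4.3]
width: 0.329
[0.54325481 0.06306541 0.08064309] [ 0.95765675 -1.30741354 -4.26018346]
insert far edge world [[0.50796483 0.14149348 0.028     ]] proj far corners [[270.02632292 101.85605731]
 [365.81310301 101.98993418]]
```

View pics/wrist5.png

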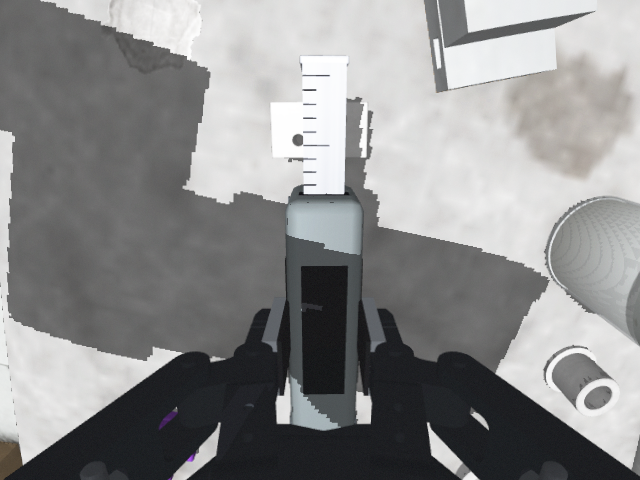

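View pics/side5.png

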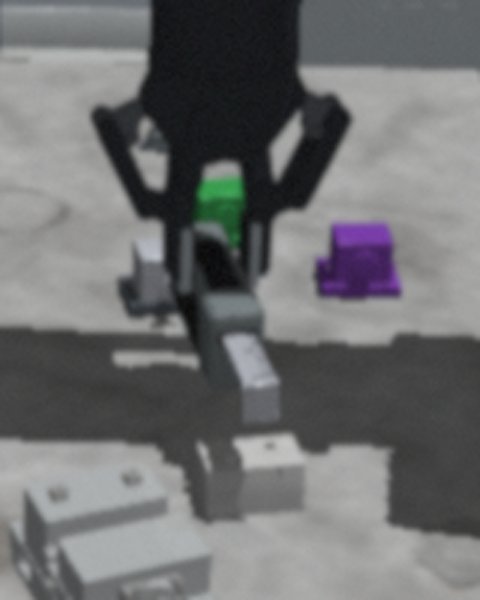

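```bash
python3 -m crank '[[0,-0.1,0.8,0,0,0],[0,-0.1,2,0,0,0],[0,-0.1,3.2,0,0,0],[0,-0.1,3.8,0,0,0],[0,-0.1,4,0,0,0],[0,-0.1,4,0,0,0],[0,-0.1,4,0,0,0]]'
python3 - <<'E'
from tool import *
o=bot.get_obs();print(o['eef_pos'],o['ft_force'])
save('wrist6.png',bot.read_camera('wrist'));im=bot.read_camera('side');save('side6.png',crop(im,270,240,400,370,4.6));im=bot.read_camera('scene');save('scene6.png',crop(im,210,200,370,390,3.1))
E
```

```text
time_s: 6.48
eef_pos: [0.542, 0.0636, 0.0404]
ee_rot: [1.972, 2.444, 0.001]
ft_force: [-0.9, 0.4, -4.2]
width: 0.324
[0.54201145 0.06358843 0.04038348] [-0.8839178   0.44970121 -4.215312  ]
```

View pics/wrist6.png

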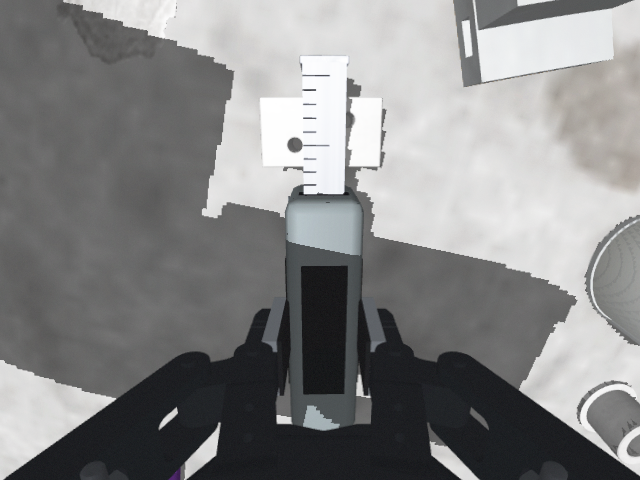

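View pics/side6.png

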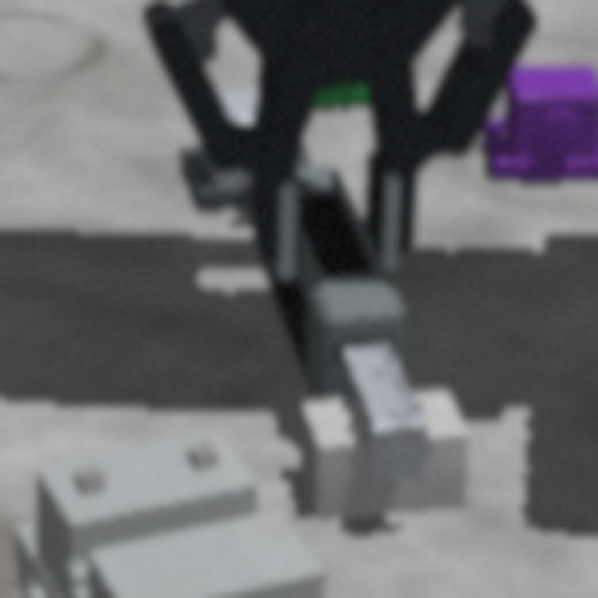

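View pics/scene6.png

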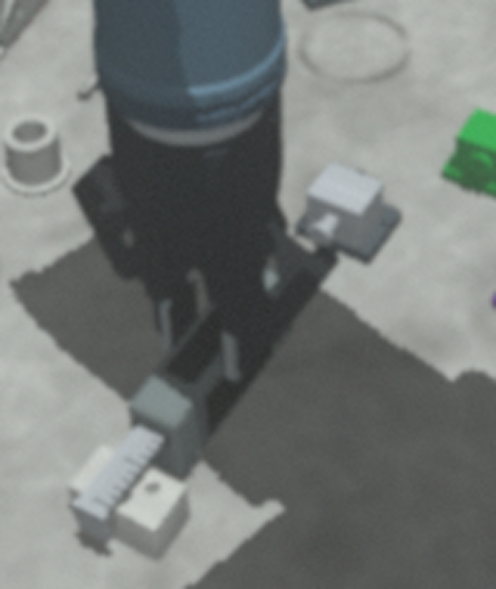

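```bash
python3 -m crank '[[-0.1,0,0,0,0,0],[-0.2,0,0,0,0,0],[-0.3,0,0,0,0,0],[-0.4,0,0,0,0,0],[-0.5,0,0,0,0,0],[-0.6,0,0,0,0,0],[-0.7,0,0,0,0,0],[-0.8,0,0,0,0,0],[-0.9,0,0,0,0,0],[-1,0,0,0,0,0],[-1.1,0,0,0,0,0],[-1.2,0,0,0,0,0],[-1.3,0,0,0,0,0],[-1.4,0,0,0,0,0],[-1.6,0,0,0,0,0],[-1.8,0,0,0,0,0],[-2,0,0,0,0,0],[-2,0,0,0,0,0],[-2,0,0,0,0,0]]'
python3 - <<'E'
from tool import *
o=bot.get_obs();M=R.from_rotvec(o['ee_rot']).as_matrix();print(o['eef_pos'],'tool F',M.T@o['ft_force'])
save('wrist7.png',bot.read_camera('wrist'))
E
```

```text
time_s: 8.22
eef_pos: [0.5457, 0.0439, 0.0398]
ee_rot: [-1.973, -2.444, 0.0]
ft_force: [-1.3, 2.7, -4.8]
width: 0.324
[0.54566775 0.04391354 0.03984825] tool F [ 2.87627833 -0.71446102  4.81677262]
```

View pics/wrist7.png

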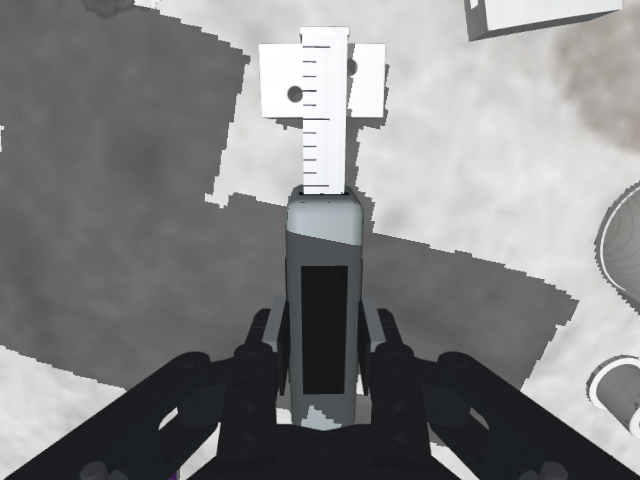

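```bash
python3 -m crank '[[-0.1,0,0,0,0,0],[-0.3,0,0,0,0,0],[-0.5,0,0,0,0,0],[-0.7,0,0,0,0,0],[-0.9,0,0,0,0,0],[-1.1,0,0,0,0,0],[-1.3,0,0,0,0,0],[-1.5,0,0,0,0,0],[-1.7,0,0,0,0,0],[-1.9,0,0,0,0,0],[-2.1,0,0,0,0,0],[-2.3,0,0,0,0,0],[-2.45,0,0,0,0,0],[-2.5,0,0,0,0,0],[-2.5,0,0,0,0,0],[-2.5,0,0,0,0,0]]'
python3 - <<'E'
from tool import *
o=bot.get_obs();M=R.from_rotvec(o['ee_rot']).as_matrix();print(o['eef_pos'],'tool F',M.T@o['ft_force'])
save('wrist8.png',bot.read_camera('wrist')); im=bot.read_camera('scene');save('scene8.png',crop(im,210,200,370,390,3.1))
E
```

```text
time_s: 9.6
eef_pos: [0.551, 0.0196, 0.0399]
ee_rot: [-1.973, -2.445, 0.0]
ft_force: [-0.8, 2.9, -5.4]
width: 0.331
[0.55098628 0.01964127 0.03987678] tool F [ 3.04120305 -0.18061656  5.40719637]
```

View pics/scene8.png

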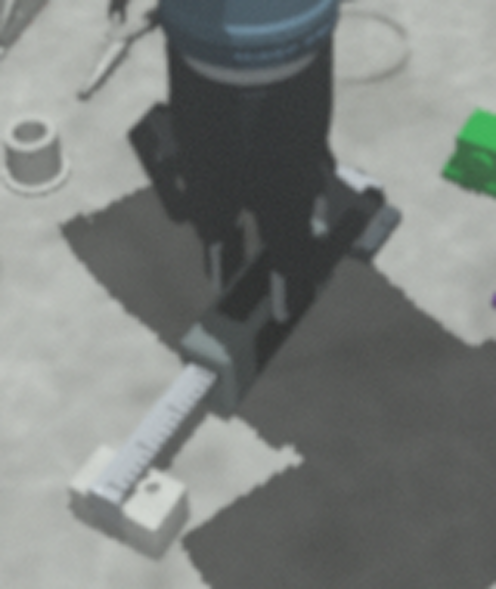

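View pics/wrist8.png

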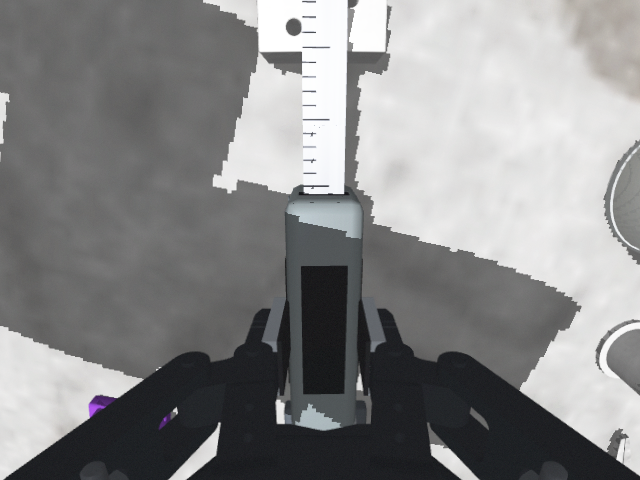

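```bash
cat > f.py <<'E'
from tool import *
o=bot.get_obs();M=R.from_rotvec(o['ee_rot']).as_matrix();print('toolF',(M.T@o['ft_force']).round(2),'T',(M.T@o['ft_torque']).round(3),o['eef_pos'].round(4),round(o['time_s'],2))
E
for i in 1; do :; done
python3 -m crank '[[-0.05,0,0,0,0,0],[-0.1,0,0,0,0,0],[-0.15,0,0,0,0,0],[-0.2,0,0,0,0,0],[-0.25,0,0,0,0,0],[-0.3,0,0,0,0,0],[-0.3,0,0,0,0,0],[-0.3,0,0,0,0,0]]' >/dev/null; python3 f.py
python3 -m crank '[[-0.05,0,0,0,0,0],[-0.1,0,0,0,0,0],[-0.15,0,0,0,0,0],[-0.2,0,0,0,0,0],[-0.2,0,0,0,0,0],[-0.2,0,0,0,0,0]]' >/dev/null; python3 f.py
```

```text
toolF [ 3.61 -0.63  5.16] T [ 0.122  0.417 -0.057] [0.5516 0.0166 0.0399] 10.37
toolF [ 3.43 -0.07  6.15] T [ 0.112  0.508 -0.089] [0.5521 0.0147 0.0399] 10.87
```

```bash

python3 -m crank '[[-0.05,0,0,0,0,0],[-0.1,0,0,0,0,0],[-0.1,0,0,0,0,0],[-0.1,0,0,0,0,0]]' >/dev/null; python3 f.py
```

```text
toolF [ 2.81 -0.79  5.13] T [ 0.082  0.53  -0.083] [0.5523 0.0137 0.0399] 11.2
```

```bash

python3 -m crank '[[-0.05,0,0,0,0,0],[-0.1,0,0,0,0,0],[-0.1,0,0,0,0,0],[-0.1,0,0,0,0,0]]' >/dev/null; python3 f.py
```

```text
toolF [ 2.41 -0.74  4.53] T [ 0.106  0.482 -0.133] [0.5525 0.0128 0.0399] 11.53
```

```bash

python3 -m crank '[[-0.05,0,0,0,0,0],[-0.1,0,0,0,0,0],[-0.1,0,0,0,0,0],[-0.1,0,0,0,0,0]]' >/dev/null; python3 f.py
```

```text
toolF [ 4.09 -0.23  4.75] T [ 0.105  0.509 -0.102] [0.5527 0.0118 0.0399] 11.87
```

```bash

python3 -m crank '[[-0.05,0,0,0,0,0],[-0.1,0,0,0,0,0],[-0.1,0,0,0,0,0],[-0.1,0,0,0,0,0]]' >/dev/null; python3 f.py
```

```text
toolF [ 4.17 -0.35  5.36] T [ 0.077  0.73  -0.06 ] [0.5529 0.011  0.0399] 12.2
```

```bash

python3 -m crank '[[-0.05,0,0,0,0,0],[-0.05,0,0,0,0,0],[-0.05,0,0,0,0,0],[-0.05,0,0,0,0,0]]' >/dev/null; python3 f.py
```

```text
toolF [ 5.9  -0.5   4.09] T [ 0.014  1.005 -0.077] [0.5529 0.011  0.0399] 12.53
```

```bash

python3 -m crank '[[0,0,0,0,0,0]]' >/dev/null; python3 f.py;python3 -m crank '[[0,0,0,0,0,0]]' >/dev/null; python3 f.py
```

```text
toolF [7.29 0.38 4.41] T [ 0.068  1.041 -0.126] [0.5529 0.011  0.0399] 12.62
toolF [6.73 0.01 4.43] T [ 0.028  1.052 -0.111] [0.5529 0.011  0.0399] 12.7
```

Pin contact felt: force along tool +x rose from about 3.2 to 6.7 N and the TCP stopped advancing. I'll add a little preload and a firmer grip, then press down step by step.

```bash

python3 -m crank '[[-0.02,0,0,0,0,0],[-0.03,0,0.05,0,0,0],[-0.03,0,0.1,0,0,0],[-0.03,0,0.15,0,0,0],[-0.03,0,0.2,0,0,0],[-0.03,0,0.2,0,0,0],[-0.03,0,0.2,0,0,0]]' 0 100 >/dev/null; python3 f.py
```

```text
toolF [6.65 0.43 1.82] T [ 0.048  1.253 -0.179] [0.553  0.0107 0.0382] 13.28
```

```bash

python3 -m crank '[[0,0,0.05,0,0,0],[0,0,0.1,0,0,0],[0,0,0.1,0,0,0],[0,0,0.1,0,0,0]]' >/dev/null; python3 f.py
```

```text
toolF [ 5.65 -0.3   0.9 ] T [ 0.061  1.29  -0.028] [0.5532 0.0108 0.0373] 13.62
```

```bash

python3 -m crank '[[0,0,0.05,0,0,0],[0,0,0.1,0,0,0],[0,0,0.1,0,0,0],[0,0,0.1,0,0,0]]' >/dev/null; python3 f.py
```

```text
toolF [ 6.59 -1.41 -2.26] T [ 0.26   1.384 -0.083] [0.5533 0.0108 0.0368] 13.95
```

```bash

python3 -m crank '[[0,0,0.05,0,0,0],[0,0,0.1,0,0,0],[0,0,0.1,0,0,0],[0,0,0.1,0,0,0]]' >/dev/null; python3 f.py
```

```text
toolF [ 7.65 -2.07 -5.82] T [ 0.532  1.505 -0.053] [0.5533 0.0108 0.0363] 14.28
```

```bash

python3 -m crank '[[-0.02,0,0.05,0,0,0],[-0.02,0,0.1,0,0,0],[-0.02,0,0.1,0,0,0],[-0.02,0,0.1,0,0,0]]' >/dev/null; python3 f.py
```

```text
toolF [ 7.66 -2.73 -6.55] T [ 0.586  1.57  -0.109] [0.5533 0.0108 0.0354] 14.62
```

```bash

python3 -m crank '[[0,0,0.05,0,0,0],[0,0,0.1,0,0,0],[0,0,0.1,0,0,0],[0,0,0.1,0,0,0]]' >/dev/null; python3 f.py
```

```text
toolF [ 9.42 -2.7  -6.9 ] T [ 0.544  1.608 -0.023] [0.5533 0.0108 0.0343] 14.95
```

```bash

python3 -m crank '[[0,0,0.05,0,0,0],[0,0,0.1,0,0,0],[0,0,0.1,0,0,0],[0,0,0.1,0,0,0]]' >/dev/null; python3 f.py
python3 - <<'E'
from h import *
im=bot.read_camera('side');save('side9.png',crop(im,270,200,430,370,3.5));im=bot.read_camera('scene');save('scene9.png',crop(im,210,200,370,390,3.1))
save('wrist9.png',bot.read_camera('wrist'))
E
```

```text
toolF [ 8.43 -2.88 -6.98] T [ 0.559  1.619 -0.076] [0.5532 0.0108 0.0334] 15.28
```

View pics/wrist9.png

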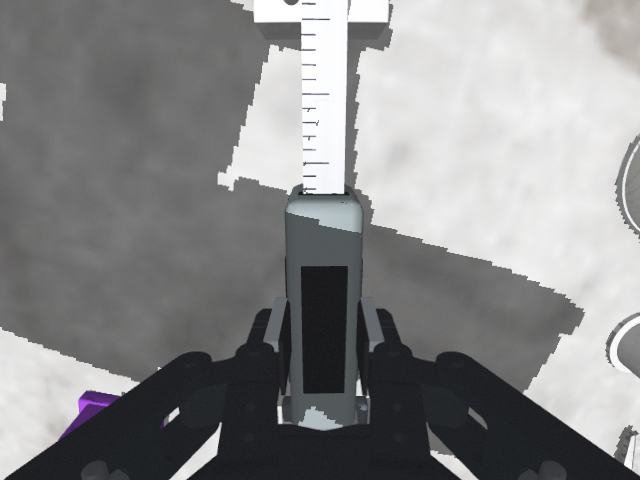

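View pics/scene9.png

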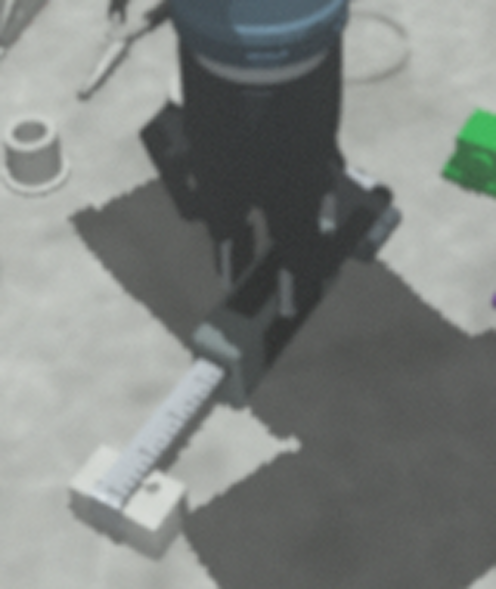

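View pics/side9.png

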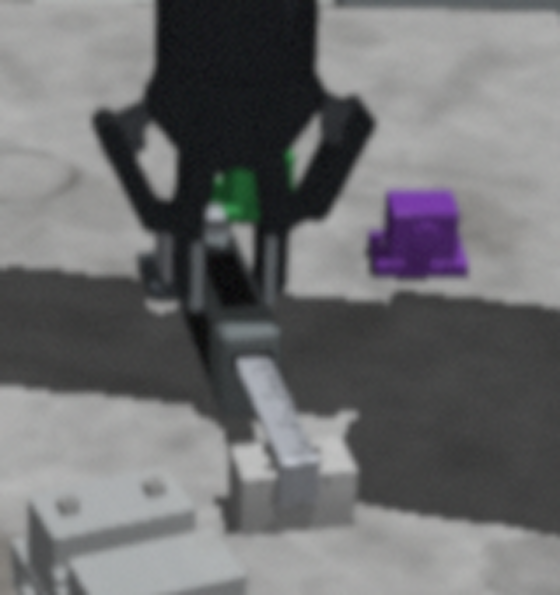

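```bash

python3 -m crank '[[0,0,0.05,0,0,0],[0,0,0.1,0,0,0],[0,0,0.1,0,0,0],[0,0,0.1,0,0,0]]' >/dev/null; python3 f.py
```

```text
toolF [  9.34  -4.48 -11.31] T [ 0.739  1.736 -0.033] [0.5532 0.0109 0.0327] 15.77
```

```bash

python3 -m crank '[[0,0,0.05,0,0,0],[0,0,0.1,0,0,0],[0,0,0.1,0,0,0],[0,0,0.1,0,0,0]]' >/dev/null; python3 f.py
```

```text
toolF [ 10.7   -5.72 -15.57] T [ 0.994  1.878 -0.055] [0.5532 0.0112 0.0324] 16.1
```

```bash

python3 -m crank '[[-0.02,0,0.05,0,0,0],[-0.03,0,0.1,0,0,0],[-0.03,0,0.1,0,0,0],[-0.03,0,0.1,0,0,0]]' >/dev/null; python3 f.py
```

```text
toolF [ 12.49  -8.27 -23.5 ] T [ 1.376  2.153 -0.048] [0.5531 0.0112 0.0323] 16.43
```

```bash

python3 -m crank '[[0,0,0,0,0,0],[0,0,0,0,0,0],[0,0,0,0,0,0]]' >/dev/null; python3 f.py
python3 - <<'E'
from h import *
save('wrist10.png',bot.read_camera('wrist'))
im=bot.read_camera('side');save('side10.png',crop(im,290,240,400,350,5.4))
E
```

```text
toolF [ 13.35  -7.66 -24.18] T [ 1.452  2.159 -0.025] [0.5532 0.0112 0.0323] 16.68
```

View pics/side10.png

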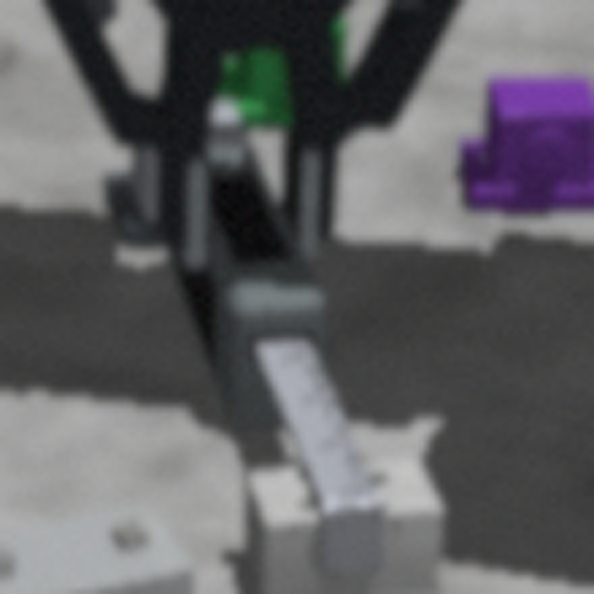

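View pics/wrist10.png

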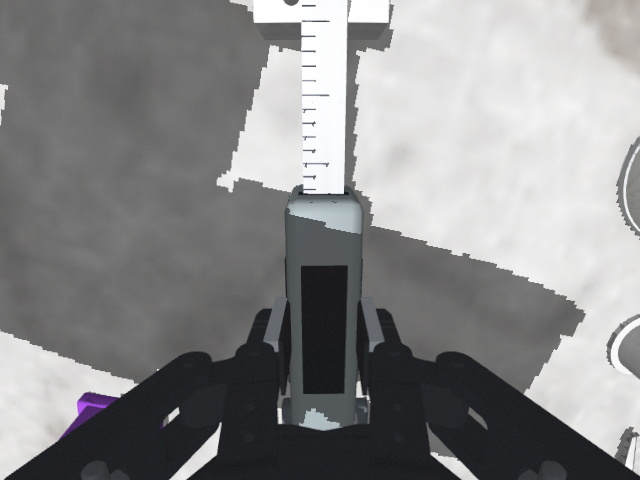

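```bash

python3 -m crank '[[0,0,-0.05,0,0,0],[0,0,-0.1,0,0,0],[0,0,-0.15,0,0,0],[0,0,-0.2,0,0,0],[0,0,-0.2,0,0,0],[0,0,-0.2,0,0,0]]' >/dev/null; python3 f.py
```

```text
toolF [10.7  -2.55 -8.01] T [ 0.445  1.766 -0.119] [0.5533 0.011  0.0324] 17.28
```

```bash

python3 -m crank '[[0,0,-0.05,0,0,0],[0,0,-0.1,0,0,0],[0,0,-0.1,0,0,0],[0,0,-0.1,0,0,0]]' >/dev/null; python3 f.py
```

```text
toolF [ 9.86 -0.31  0.12] T [-0.003  1.588 -0.155] [0.5532 0.011  0.0325] 17.62
```

Case is flat: TCP z stays at 0.0323–0.0325 m from 28 N pressing down to no pressing. With the pressing released, 9.9 N remains along +x. I'll soften the grip and let go.

```bash

python3 -m crank '[[0,0,0.03,0,0,0],[0,0,0.05,0,0,0],[0,0,0.05,0,0,0],[0,0,0.05,0,0,0]]' 0 20 >/dev/null; python3 f.py
python3 -m crank '[[0,0,0,0,0,0],[0,0,0,0,0,0],[0,0,0,0,0,0],[0,0,0,0,0,0],[0,0,0,0,0,0],[0,0,0,0,0,0]]' 0.7 ; python3 f.py
python3 - <<'E'
from h import *
save('wrist11.png',bot.read_camera('wrist'))
E
```

```text
toolF [ 9.85 -1.24 -4.65] T [ 0.266  1.688 -0.136] [0.5532 0.011  0.0325] 17.95
time_s: 18.45
eef_pos: [0.5536, 0.0091, 0.0316]
ee_rot: [1.973, 2.444, 0.0]
ft_force: [0.0, 0.1, 0.3]
width: 0.702
toolF [ 0.08  0.03 -0.3 ] T [-0.047 -0.031  0.011] [0.5536 0.0091 0.0316] 18.45
```

View pics/wrist11.png

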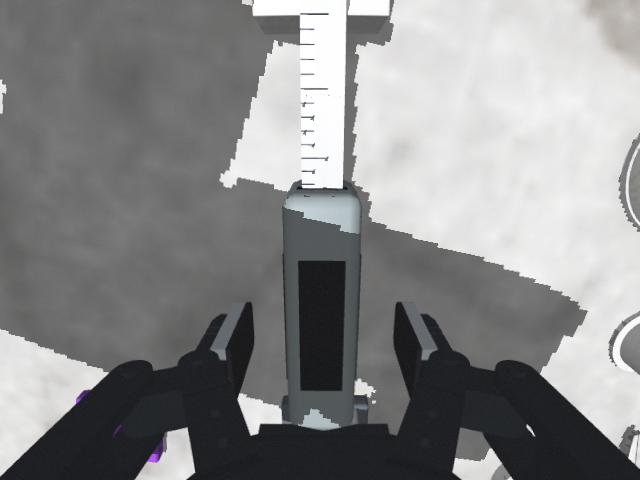

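```bash

python3 -m crank '[[0,0,-0.5,0,0,0],[0,0,-1.5,0,0,0],[0,0,-3.5,0,0,0],[0,0,-6,0,0,0],[0,0,-9,0,0,0],[-2,0,-12,0,0,0],[-5,0,-15,0,0,0],[-8,0,-18,0,0,0],[-10,0,-18,0,0,0],[-10,0,-18,0,0,0],[-10,0,-18,0,0,0]]'
python3 - <<'E'
from h import *
o=bot.get_obs();np.save('o12.npy',np.r_[o['eef_pos'],o['ee_rot']])
save('wrist12.png',bot.read_camera('wrist'))
im=bot.read_camera('side');save('side12.png',crop(im,280,230,400,350,5));im=bot.read_camera('scene');save('scene12.png',crop(im,215,225,355,385,3.7))
E
```

```text
time_s: 19.42
eef_pos: [0.5745, -0.0892, 0.2125]
ee_rot: [1.975, 2.442, 0.001]
ft_force: [-0.3, 0.1, -0.4]
width: 0.697
```

View pics/wrist12.png

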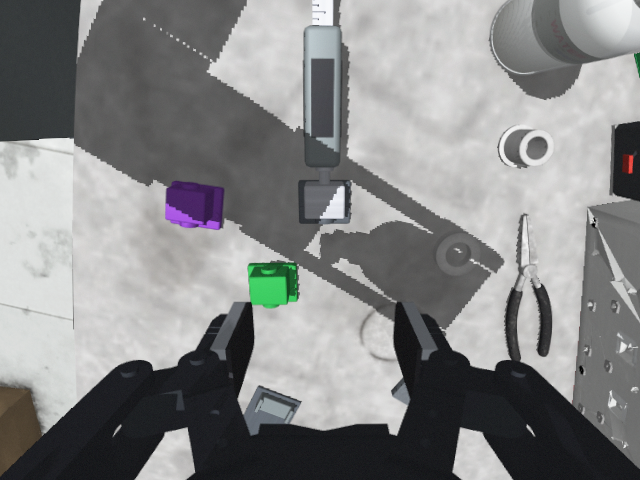

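View pics/side12.png

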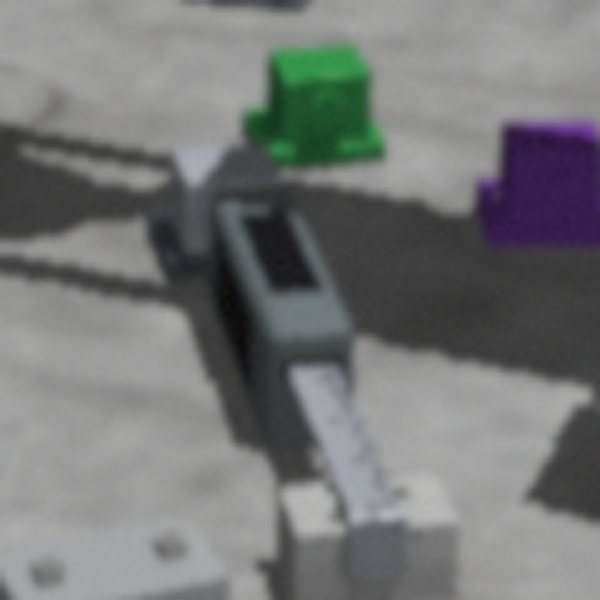

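View pics/scene12.png

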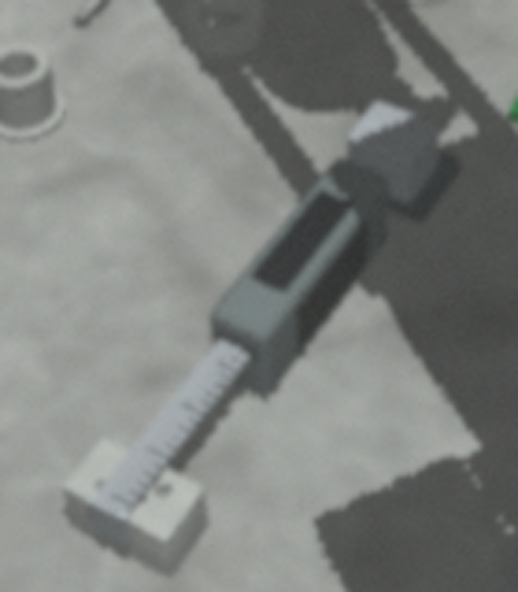

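```bash
python3 - <<'E'
from h import *
w=cv2.imread('pics/wrist12.png');save('c12.png',crop(w,290,130,360,230,6))
E
```

```text
(no output)
```

View pics/c12.png

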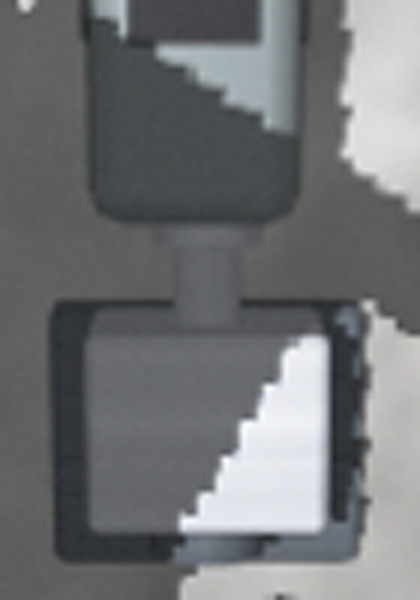

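The tail sits on the pin's disc (crop 210,225) with no visible gap and is centred on it. The hook is still on the insert's far edge. Handing in.

```bash
python3 -c "
from station import bot
print(bot.get_obs()['ft_force']); print(bot.close_job())"
```

```text
[ 0.17082905  0.28234993 -0.88504927]
the job is handed in; nothing more can be done
None
```

The job is done and handed in at about 19.6 s of the 58 s allowed; no verdict was reported. I lifted the rule off its cradle, hooked it over the insert's far edge, backed it slowly onto the grey stop's pin, pressed it down and let go. The gripper then withdrew clear.

**Hook:** the spring pull of about 3 N showed the hook had caught. The last pictures still show the hook over the far edge.

**Pin contact:** it came at about 54 mm of travel, where the force along the rule rose from about 3 to 7 N and the tool stopped moving. By subtracting the spring, I put the pin force at about 3–10 N, well under 20 N. It cannot be separated exactly from bench friction or from the blade once it was locked.

**Pressing down:** the lock foot went in at about 11 N. I then pressed to about 28 N, where the tool height stopped falling (32.3 mm). Easing that force to nothing changed the height by only 0.2 mm, so the foot is home and the case flat.

**After release:** the tail shows no visible gap to the pin's disc, and the wrist force is near zero. The other parts in view (stop, look-alikes, bush, ring) look undisturbed; the oilstone was mostly hidden in the last pictures.

**Two things were not clean:**
- **Sideways force:** up to about 8 N built up while pressing and faded when I eased off.
- **Tool shift:** the tool moved about 0.4 mm towards the insert as the case flattened. I took this as the case levelling, since the force on the pin stayed up.

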